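# Lay a brick draught screen for the burner

## Robot

A 6-joint arm with a two-finger parallel gripper is mounted at the origin on a cart in front of the work surface, level with it; the furniture and walls round the work are solid. World frame = base frame: x ahead of the robot, y to its left, z up, the work surface at z = 0. Lengths are in m, angles in rad, forces in N, time in s.
With the tool pointing down it reaches from about 0.3 to 0.775 m from the base axis. Payload 14.6 kg.
Tool frame: the origin (TCP) lies at the very end of the fingers, on their centre line; the grasp point (between the pads) lies 19 mm behind it; z points along the fingers, y is the line along which they close (so a half turn about z gives the same grasp; the last joint's range is limited). The gripper opens to 94 mm and grips with 3 to 60 N. Pads are 16 mm wide; open, the fingers measure 119 mm over their backs; the gripper's body (75 mm by 177 mm) begins 78 mm behind the grasp point.
Start: joints at [1.211, 0.3, 1.521, -0, 1.321, -0.067], TCP at [0.159, 0.527, 0.205] pointing down, gripper open.
Joint ranges: [-3.03, 3.03], [-0.79, 2.21], [0.23, 2.52], [-1.04, 4.18], [0, 3.07], [-2.55, 2.55]. Speed limits (rad/s): [2.22, 2.22, 2.57, 3.14, 3.14, 3.14].

## Interface

Orientations are given as [roll, pitch, yaw] about the fixed x, y, z axes, in that order (R = Rz(yaw) Ry(pitch) Rx(roll)).
In Python, from station import telemetry, cams, hand_in, nets gives the robot as it stands.
- The arm moves only by the tool move_arm, never from a script. Its argument "increments" is a list of rows, each a list of 4 numbers: the shift along the tool's x, y, z in m, then the turn about the tool's z in rad. In form: [[tx, ty, tz, roll], ...]. A call has 1 to 20 rows; each row shifts and turns the commanded pose from where the row before left it, along the tool's axes as they then stand; what a row does not reach is not made up. A row lasts 1/8 s, in which the tool goes at most 62.5 mm and 10.7 degrees, less where a joint would pass 70% of its speed; a pose out of reach is approached as far as the arm can. A call is refused whole if a number of a shift passes 0.0625 or a number of a turn 0.188, either way. A call with a gripper value outside its range is refused whole. "grip" is the opening, from 0 (shut) to 1 (fully open), set as the call begins (left out, the last holds). The fingers move at their own pace and stop on an object; "force" is the grip in N (left out, the last holds). Time passes only in rows, so rows that do not move let the fingers close. It gives the time, the measured TCP pose, the force, the opening and the grip force at its end, in the units of the state.
- telemetry.get_obs(): the state, without advancing time (a new reading comes with each control period).
- cams.camera(name): name is "side" or "top" or "wrist"; returns the picture (400x640x3 uint8, blue, green, red); there is no depth.
- cams.camera_model(name): a dict with "intrinsics" (3x3 intrinsics, pixels), "xyz" and "attitude" of the camera in the world; the wrist camera has in their place "T_tool_cam" (4x4, takes a point from camera to tool coordinates, whose origin is the TCP and whose axes are the flange's). Camera axes: x right, y up, looking along -z (the intrinsics and any distortion apply to the point x, -y, -z); pixel columns grow to the right and rows downward; lengths in m; the calibration is good to about 2 mm. A picture is of the moment at which its call begins: read the wrist's pose just before it. camera_model takes no time and is no camera call.
- hand_in(): hands the job in; it is judged then, once.
Trained networks look in the newest picture that a camera, given by its name, has taken for a name from the list of things; names that differ only in an ending like _2 or _b are one class to them, and where a whole thing is asked for, a point or a joint stands for the part that bears it (a point fixed in the world has none). Each returns a list of dicts, best first, with "conf" (0 to 1); they miss things now and then, are a little off and sometimes report something else, mostly with a low value. They report only what shows in the picture. A call takes as long as a camera call. They do not tell look-alikes from the thing itself.
- nets.search_frame(camera, query): "extent" ([left, top, right, bottom] in pixels, round what is visible of it).
- nets.mark_of(camera, query): "centre" ([column, row] in pixels: a listed point, or the origin of a listed thing).
The state is a dict: "time_s": time; "qpos": joint angles; "joint_vel": joint speeds; "tau": joint torques, N m; "ee_pos": TCP position; "eef_rot": TCP orientation; "force": force on the tool from outside, world axes, zero at the start; "moment": the same for the moment, N m; "grip_width": finger opening in m; "grip_force": force on a finger pad.
Only numpy, scipy, OpenCV 4.12 (cv2) and the standard library are available. Lean on these libraries where they do the work, as an engineer would, in place of code of your own. Each camera call takes 0.05 s, during which the arm holds its last target. There are 200 camera calls.

## Task

Build the low draught screen for the burner on the grey board, inside the white outline, dry and in running bond: two whole firebricks end to end as the bottom course, then on top of them the third whole brick centred over their joint with a half brick at each end, so that the ends of the wall come out even. Leave only narrow gaps of a few millimetres between the bricks, keep every brick flat and in line with the wall, and leave the thin tile, the beaker and the jar where they are.

Things in the scene. Friction and masses are not known exactly. Their poses are not given: they have to be found in the camera images.
- brick_0_mid (a point): whole firebrick, plain buff block 100 x 46 x 40 mm (x along its length, y across its width, z up), about 0.2 kg, one of three alike, lying flat loose on the worktop. The point is its centre, 20 mm above its underside
- brick_1_mid (a point): whole firebrick, plain buff block 100 x 46 x 40 mm (x along its length, y across its width, z up), about 0.2 kg, one of three alike, lying flat loose on the worktop. The point is its centre, 20 mm above its underside
- brick_2_mid (a point): whole firebrick, plain buff block 100 x 46 x 40 mm (x along its length, y across its width, z up), about 0.2 kg, one of three alike, lying flat loose on the worktop. The point is its centre, 20 mm above its underside
- half_0_mid (a point): half firebrick, plain buff block 49 x 46 x 40 mm (x along the 49 mm side, y along the 46 mm side, z up), about 0.1 kg, one of two alike, lying loose on the worktop. The point is its centre, 20 mm above its underside
- half_1_mid (a point): half firebrick, plain buff block 49 x 46 x 40 mm (x along the 49 mm side, y along the 46 mm side, z up), about 0.1 kg, one of two alike, lying loose on the worktop. The point is its centre, 20 mm above its underside
- board: grey board 250 x 90 x 8 mm, fixed flat on the worktop. Origin at the centre of its underside, x along its length (the wall's line), z up. Centred on it a white outline 216 x 52 mm. With 6 mm gaps the bricks' centres come at y = 0, x = -53 and 53 mm, z = 28 mm (bottom course), and x = -80.5 (half), 0 (whole), 80.5 (half), z = 68 mm (top course); the wall is the same either way round
- thin_tile_mid (a point): thin firebrick tile, same buff material, 80 x 66 x 14 mm, lying among the bricks: too thin for the wall, to be left alone. The point is its centre, 7 mm above its underside
- beaker_mid (a point): clear glass beaker, 72 mm across and 93 mm high, empty, standing at the back; to be left alone. The point is its centre, 46 mm up
- jar_mid (a point): small clear jar with a blue screw lid, 52 mm across and 71 mm high, standing at the back; to be left alone. The point is its centre, 35 mm up
Not all that is in view belongs to the job. Leave any red or yellow look-alike of the part that bears half_0_mid alone.

How it is judged:
On the way:
1. two whole bricks lie end to end as the bottom course on the board ((((((x of brick_0_mid in the frame of board between -0.063 and -0.043 m and y of brick_0_mid in the frame of board between -0.01 and 0.01 m and z of brick_0_mid in the frame of board between 0.022 and 0.034 m) or (x of brick_0_mid in the frame of board between 0.043 and 0.063 m and y of brick_0_mid in the frame of board between -0.01 and 0.01 m and z of brick_0_mid in the frame of board between 0.022 and 0.034 m)) and angle between the x axis of brick_0_mid and the x axis of board, either way round below 0.15 rad and angle between brick_0_mid's own z axis and vertical below 0.1 rad) and (((x of brick_1_mid in the frame of board between -0.063 and -0.043 m and y of brick_1_mid in the frame of board between -0.01 and 0.01 m and z of brick_1_mid in the frame of board between 0.022 and 0.034 m) or (x of brick_1_mid in the frame of board between 0.043 and 0.063 m and y of brick_1_mid in the frame of board between -0.01 and 0.01 m and z of brick_1_mid in the frame of board between 0.022 and 0.034 m)) and angle between the x axis of brick_1_mid and the x axis of board, either way round below 0.15 rad and angle between brick_1_mid's own z axis and vertical below 0.1 rad)) or ((((x of brick_0_mid in the frame of board between -0.063 and -0.043 m and y of brick_0_mid in the frame of board between -0.01 and 0.01 m and z of brick_0_mid in the frame of board between 0.022 and 0.034 m) or (x of brick_0_mid in the frame of board between 0.043 and 0.063 m and y of brick_0_mid in the frame of board between -0.01 and 0.01 m and z of brick_0_mid in the frame of board between 0.022 and 0.034 m)) and angle between the x axis of brick_0_mid and the x axis of board, either way round below 0.15 rad and angle between brick_0_mid's own z axis and vertical below 0.1 rad) and (((x of brick_2_mid in the frame of board between -0.063 and -0.043 m and y of brick_2_mid in the frame of board between -0.01 and 0.01 m and z of brick_2_mid in the frame of board between 0.022 and 0.034 m) or (x of brick_2_mid in the frame of board between 0.043 and 0.063 m and y of brick_2_mid in the frame of board between -0.01 and 0.01 m and z of brick_2_mid in the frame of board between 0.022 and 0.034 m)) and angle between the x axis of brick_2_mid and the x axis of board, either way round below 0.15 rad and angle between brick_2_mid's own z axis and vertical below 0.1 rad)) or ((((x of brick_1_mid in the frame of board between -0.063 and -0.043 m and y of brick_1_mid in the frame of board between -0.01 and 0.01 m and z of brick_1_mid in the frame of board between 0.022 and 0.034 m) or (x of brick_1_mid in the frame of board between 0.043 and 0.063 m and y of brick_1_mid in the frame of board between -0.01 and 0.01 m and z of brick_1_mid in the frame of board between 0.022 and 0.034 m)) and angle between the x axis of brick_1_mid and the x axis of board, either way round below 0.15 rad and angle between brick_1_mid's own z axis and vertical below 0.1 rad) and (((x of brick_2_mid in the frame of board between -0.063 and -0.043 m and y of brick_2_mid in the frame of board between -0.01 and 0.01 m and z of brick_2_mid in the frame of board between 0.022 and 0.034 m) or (x of brick_2_mid in the frame of board between 0.043 and 0.063 m and y of brick_2_mid in the frame of board between -0.01 and 0.01 m and z of brick_2_mid in the frame of board between 0.022 and 0.034 m)) and angle between the x axis of brick_2_mid and the x axis of board, either way round below 0.15 rad and angle between brick_2_mid's own z axis and vertical below 0.1 rad)))), for 0.2 s.
At the end, for the whole second after the job is handed in: Wall as asked: each brick's centre within 10 mm of its place along and across the wall and 6 mm in height, turned less than 0.15 rad off the wall's line (halves may lie either way), tilted less than 0.1 rad, at rest and released (((x of brick_0_mid in the frame of board between -0.063 and -0.043 m and y of brick_0_mid in the frame of board between -0.01 and 0.01 m and z of brick_0_mid in the frame of board between 0.022 and 0.034 m) or (x of brick_0_mid in the frame of board between 0.043 and 0.063 m and y of brick_0_mid in the frame of board between -0.01 and 0.01 m and z of brick_0_mid in the frame of board between 0.022 and 0.034 m) or (x of brick_0_mid in the frame of board between -0.01 and 0.01 m and y of brick_0_mid in the frame of board between -0.01 and 0.01 m and z of brick_0_mid in the frame of board between 0.062 and 0.074 m)) and angle between the x axis of each of brick_0_mid, brick_1_mid, brick_2_mid and the x axis of board, either way round below 0.15 rad and angle between each of brick_0_mid, brick_1_mid, brick_2_mid, half_0_mid, half_1_mid's own z axis and vertical below 0.1 rad and ((x of brick_1_mid in the frame of board between -0.063 and -0.043 m and y of brick_1_mid in the frame of board between -0.01 and 0.01 m and z of brick_1_mid in the frame of board between 0.022 and 0.034 m) or (x of brick_1_mid in the frame of board between 0.043 and 0.063 m and y of brick_1_mid in the frame of board between -0.01 and 0.01 m and z of brick_1_mid in the frame of board between 0.022 and 0.034 m) or (x of brick_1_mid in the frame of board between -0.01 and 0.01 m and y of brick_1_mid in the frame of board between -0.01 and 0.01 m and z of brick_1_mid in the frame of board between 0.062 and 0.074 m)) and ((x of brick_2_mid in the frame of board between -0.063 and -0.043 m and y of brick_2_mid in the frame of board between -0.01 and 0.01 m and z of brick_2_mid in the frame of board between 0.022 and 0.034 m) or (x of brick_2_mid in the frame of board between 0.043 and 0.063 m and y of brick_2_mid in the frame of board between -0.01 and 0.01 m and z of brick_2_mid in the frame of board between 0.022 and 0.034 m) or (x of brick_2_mid in the frame of board between -0.01 and 0.01 m and y of brick_2_mid in the frame of board between -0.01 and 0.01 m and z of brick_2_mid in the frame of board between 0.062 and 0.074 m)) and ((x of half_0_mid in the frame of board between -0.0905 and -0.0705 m and y of half_0_mid in the frame of board between -0.01 and 0.01 m and z of half_0_mid in the frame of board between 0.062 and 0.074 m) or (x of half_0_mid in the frame of board between 0.0705 and 0.0905 m and y of half_0_mid in the frame of board between -0.01 and 0.01 m and z of half_0_mid in the frame of board between 0.062 and 0.074 m)) and (angle between the x axis of half_0_mid and the x axis of board, either way round below 0.15 rad or angle between the x axis of half_0_mid and the y axis of board, either way round below 0.15 rad) and ((x of half_1_mid in the frame of board between -0.0905 and -0.0705 m and y of half_1_mid in the frame of board between -0.01 and 0.01 m and z of half_1_mid in the frame of board between 0.062 and 0.074 m) or (x of half_1_mid in the frame of board between 0.0705 and 0.0905 m and y of half_1_mid in the frame of board between -0.01 and 0.01 m and z of half_1_mid in the frame of board between 0.062 and 0.074 m)) and (angle between the x axis of half_1_mid and the x axis of board, either way round below 0.15 rad or angle between the x axis of half_1_mid and the y axis of board, either way round below 0.15 rad) and linear speed of each of brick_0, brick_1, brick_2, half_0, half_1 below 0.02 m/s); the robot touches nothing.
It fails at once if the thin tile is moved more than 25 mm or tipped over (distance of thin_tile_mid from where it was at the start of the episode above 0.025 m or angle between thin_tile_mid's own z axis and vertical above 0.5 rad).
It fails at once if the beaker is moved more than 25 mm or tipped over (distance of beaker_mid from where it was at the start of the episode above 0.025 m or angle between beaker_mid's own z axis and vertical above 0.5 rad).
It fails at once if the jar is moved more than 25 mm or tipped over (distance of jar_mid from where it was at the start of the episode above 0.025 m or angle between jar_mid's own z axis and vertical above 0.5 rad).
It also fails if it takes over 128 s, if anything falls off the work surface, if the arm or the gripper's body presses on something with over 40 N, if the wrist force passes 120 N, or if a joint passes its speed limit or range.

## Working session

There is one attempt and no reset: what is moved stays moved. The work goes in short steps, Python scripts to look and compute and a tool call to move; the robot and the scene stay as the last step left them, time stands still between calls to the robot, and variables do not carry over. Pictures are saved under pics/ and viewed, at most 14 in all, crops included, and the job is handed in when it is done.

Besides the shell and the picture viewer there is one more tool, called after ">>>" by a JSON object that holds its "api" and its "payload", one argument or row to a line. move_arm: Moves the arm, as the interface text tells. Its arguments: {"type":"object","properties":{"increments":{"type":"array"},"grip":{"type":"number"},"force":{"type":"number"}},"required":["increments"]}

```bash
ls; mkdir -p pics
cat > h.py <<'E'
import numpy as np, cv2
from station import telemetry, cams, nets
from scipy.spatial.transform import Rotation as R
def model(n):
    m=cams.camera_model(n); return m
def camT(n,obs=None):
    m=cams.camera_model(n)
    if 'T_tool_cam' in m:
        o=obs or telemetry.get_obs(); T=np.eye(4);T[:3,:3]=R.from_euler('xyz',o['eef_rot']).as_matrix();T[:3,3]=o['ee_pos']
        T=T@np.array(m['T_tool_cam'])
    else:
        T=np.eye(4);a=np.array(m['attitude'],float)
        T[:3,:3]=a if a.shape==(3,3) else (R.from_euler('xyz',a).as_matrix() if a.size==3 else R.from_quat(a).as_matrix());T[:3,3]=m['xyz']
    return np.array(m['intrinsics'],float),T,m
def px2w(n,uv,z,obs=None):
    K,T,m=camT(n,obs); uv=np.atleast_2d(np.array(uv,float))
    d=m.get('distortion'); 
    p=cv2.undistortPoints(uv[:,None],K,None if d is None else np.array(d,float))[:,0]
    r=np.c_[p[:,0],-p[:,1],-np.ones(len(p))]@T[:3,:3].T
    s=(z-T[2,3])/r[:,2]; return T[:3,3]+r*s[:,None]
E
python3 - <<'E'
from h import *
for n in ('top','side','wrist'): print(n,cams.camera_model(n))
print(telemetry.get_obs())
for n in ('top','side','wrist'):
    cv2.imwrite(f'pics/{n}0.png',cams.camera(n))
for q in ('brick_0_mid','half_0_mid','board','thin_tile_mid','beaker_mid','jar_mid'):
    print(q,[(np.round(d['centre']),round(d['conf'],2)) for d in nets.mark_of('top',q)])
E
```

```text
pics
top {'intrinsics': array([[372.8626845 ,   0.        , 317.41964551],
       [  0.        , 372.8626845 , 198.88580062],
       [  0.        ,   0.        ,   1.        ]]), 'xyz': array([0.39212899, 0.04582111, 1.00147634]), 'attitude': array([ 0.17360273, -0.00374383, -1.5644228 ])}
side {'intrinsics': array([[508.21073512,   0.        , 317.49762394],
       [  0.        , 508.21073512, 203.31997301],
       [  0.        ,   0.        ,   1.        ]]), 'xyz': array([ 0.40214258, -1.05923119,  0.5414674 ]), 'attitude': array([ 1.17987944, -0.00551655, -0.11332773])}
wrist {'intrinsics': array([[289.75287887,   0.        , 320.20929781],
       [  0.        , 289.75287887, 199.49078962],
       [  0.        ,   0.        ,   1.        ]]), 'T_tool_cam': array([[ 2.85310886e-04,  9.72076675e-01,  2.34663285e-01,
         6.85957300e-02],
       [ 9.99998866e-01, -6.24286474e-04,  1.37023462e-03,
         1.58933148e-04],
       [ 1.47847023e-03,  2.34662628e-01, -9.72075751e-01,
        -1.78753381e-01],
       [ 0.00000000e+00,  0.00000000e+00,  0.00000000e+00,
         1.0000
[... 306 characters left out ...]
01, -3.52742565e+01,  7.09202746e-02,
        2.43278418e-02, -1.22214001e-04]), 'ee_pos': array([0.15867643, 0.52634587, 0.20489153]), 'eef_rot': array([-3.14045279e+00, -6.54557671e-05,  2.84877328e+00]), 'force': array([-0.11164054, -0.21705381, -0.18878964]), 'moment': array([0.00582525, 0.01153762, 0.0372924 ]), 'grip_force': 0.0, 'grip_width': 0.09401322523935789}
brick_0_mid [(array([259., 248.]), 0.63)]
half_0_mid [(array([311., 184.]), 0.85), (array([297., 285.]), 0.7), (array([373., 170.]), 0.56), (array([344., 201.]), 0.54)]
board [(array([418., 223.]), 0.89)]
thin_tile_mid [(array([315., 239.]), 0.92)]
beaker_mid [(array([285., 135.]), 0.71)]
jar_mid [(array([340., 148.]), 0.87)]
```

View pics/top0.png

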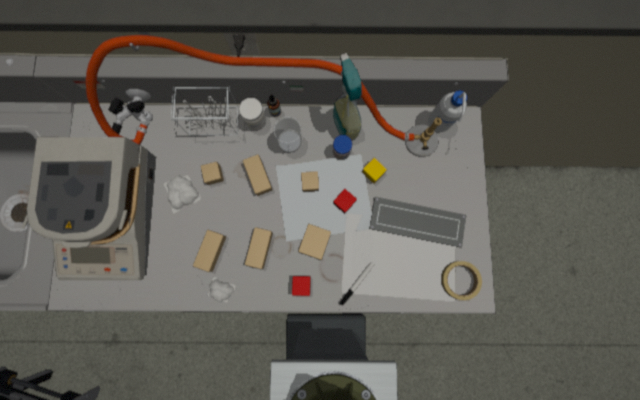

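View pics/side0.png

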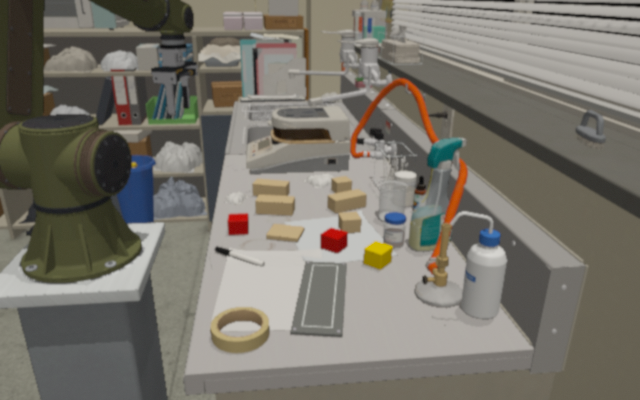

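The top view shows three whole bricks at (209,251), (258,248) and (257,174), halves at (211,173) and (310,181), and the thin tile at (315,240). The red cubes at (345,201) and (301,286) and the yellow one at (374,170) are look-alikes. The board is at (418,223). The buff cubes match the halves because of their colour and firebrick material, so I'll confirm that in an enlarged crop.

```bash
cat >> h.py <<'E'
def buff(img,thr=(8,60,110)):
    h=cv2.cvtColor(img,cv2.COLOR_BGR2HSV)
    m=cv2.inRange(h,(10,55,120),(25,170,255))
    m=cv2.morphologyEx(m,cv2.MORPH_OPEN,np.ones((2,2)))
    return m
E
python3 - <<'E'
from h import *
i=cv2.imread('pics/top0.png'); h=cv2.cvtColor(i,cv2.COLOR_BGR2HSV)
for p in ((258,248),(211,173),(310,181),(315,240)): print(p,h[p[1],p[0]])
m=buff(i)
for c in cv2.findContours(m,0,1)[0]:
    if cv2.contourArea(c)<120 : continue
    r=cv2.minAreaRect(c)
    if not(190<r[0][0]<340 and 150<r[0][1]<270):continue
    zt=.014 if abs(r[0][0]-315)<8 and r[0][1]>220 else .04
    w=px2w('top',cv2.boxPoints(r),zt); e0=w[1]-w[0];e1=w[2]-w[1]
    L=e0 if np.linalg.norm(e0)>np.linalg.norm(e1) else e1
    print(np.round(r[0]),'ctr',w.mean(0)[:2].round(4),'sizes',np.linalg.norm(e0).round(3),np.linalg.norm(e1).round(3),'yaw',np.arctan2(L[1],L[0]).round(3))
    cv2.polylines(i,[np.intp(cv2.boxPoints(r))],1,(0,255,0),1)
# board
g=cv2.cvtColor(i,cv2.COLOR_BGR2GRAY)
print('board ctr',px2w('top',[[418,222]],.008))
cv2.imwrite('pics/crop1.png',cv2.resize(cv2.imread('pics/top0.png')[140:300,190:480],None,fx=2.7,fy=2.7,interpolation=2))
E
```

```text
(258, 248) [ 19  88 162]
(211, 173) [ 19  90 158]
(310, 181) [ 19  88 160]
(315, 240) [ 19  86 163]
[209. 251.] ctr [0.4236 0.3203] sizes 0.1 0.045 yaw -0.329
[259. 249.] ctr [0.4311 0.1926] sizes 0.099 0.045 yaw -0.227
[315. 242.] ctr [0.4491 0.0483] sizes 0.078 0.065 yaw -0.31
[311. 181.] ctr [0.6083 0.0616] sizes 0.045 0.045 yaw -3.061
[211. 172.] ctr [0.6298 0.3255] sizes 0.045 0.047 yaw -2.88
[257. 174.] ctr [0.6259 0.2025] sizes 0.045 0.098 yaw -2.761
board ctr [[ 0.50540743 -0.22661452  0.008     ]]
```

View pics/crop1.png

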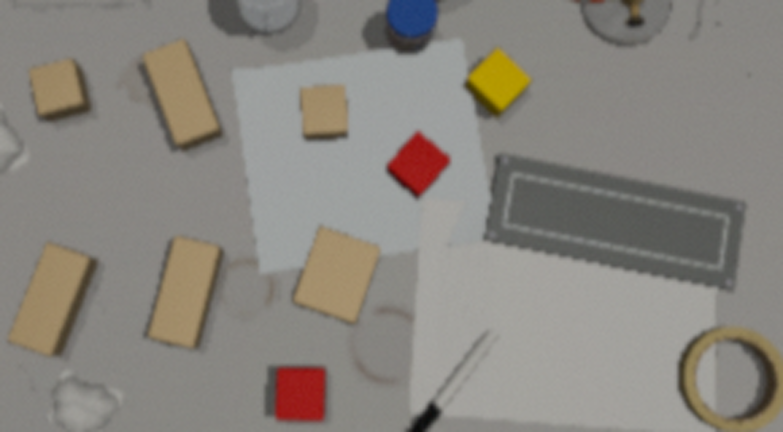

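The crop confirms it: plain buff cubes at (211,173) and (310,181) are the halves, while the coloured cubes and the flat 80x66 tile at (315,240) are not part of the wall. Next I'll locate the board.

```bash
cat >> h.py <<'E'
def plan(x,y,z,yaw,shift_first=True):
    o=telemetry.get_obs(); Rm=R.from_euler('xyz',o['eef_rot']).as_matrix()
    d=Rm.T@(np.array([x,y,z])-o['ee_pos']); dy=(yaw-o['eef_rot'][2]+np.pi)%(2*np.pi)-np.pi
    print('tool shift',d.round(4),'turn',round(-dy,3),'yaw now',round(o['eef_rot'][2],3),'t',o['time_s'])
E
python3 - <<'E'
from h import *
i=cv2.imread('pics/top0.png'); g=cv2.cvtColor(i,cv2.COLOR_BGR2GRAY)
m=np.zeros_like(g);m[190:252,364:472]=cv2.inRange(g,40,110)[190:252,364:472]
m=cv2.morphologyEx(m,cv2.MORPH_CLOSE,np.ones((5,5)));m=cv2.morphologyEx(m,cv2.MORPH_OPEN,np.ones((5,5)))
c=max(cv2.findContours(m,0,1)[0],key=cv2.contourArea); r=cv2.minAreaRect(c);b=cv2.boxPoints(r)
w=px2w('top',b,.008);print(b.round(1),w.mean(0).round(4),np.linalg.norm(w[1]-w[0]),np.linalg.norm(w[2]-w[1]),[np.arctan2(*(w[k+1]-w[k])[[1,0]]).round(3) for k in (0,1)])
# outline
o=np.zeros_like(g);cc=cv2.erode(m,np.ones((5,5)));o=((g>cv2.blur(g,(9,9)).astype(int)+12)&(cc>0)).astype(np.uint8)*255
pts=cv2.findNonZero(o);r=cv2.minAreaRect(pts);b=cv2.boxPoints(r);w=px2w('top',b,.008)
print(b.round(1),w.mean(0).round(4),np.linalg.norm(w[1]-w[0]),np.linalg.norm(w[2]-w[1]),[np.arctan2(*(w[k+1]-w[k])[[1,0]]).round(3) for k in (0,1)])
plan(0.431,0.1926,.2,np.pi-.227)
E
```

```text
[[367.  228.2]
 [373.4 195.9]
 [467.5 214.7]
 [461.  247. ]] [ 0.5073 -0.2242  0.008 ] 0.08985442946099999 0.25686966502520575 [np.float64(-0.213), np.float64(-1.765)]
[[374.9 223.6]
 [379.  203.2]
 [460.9 219.6]
 [456.8 240. ]] [ 0.5067 -0.226   0.008 ] 0.056663833727010456 0.22312761014061344 [np.float64(-0.216), np.float64(-1.765)]
tool shift [-0.3571 -0.2412  0.0054] turn -0.066 yaw now 2.849 t 0.45
```

>>> {"api": "move_arm", "payload": {
  "increments": [
    [-0.0446,-0.0301,0,0],
    [-0.0446,-0.0301,0,0],
    [-0.0446,-0.0301,0,0],
    [-0.0446,-0.0301,0,0],
    [-0.0446,-0.0301,0,0],
    [-0.0446,-0.0301,0,0],
    [-0.0446,-0.0301,0,0],
    [-0.0446,-0.0301,0.0054,0],
    [0,0,0,-0.066],
    [0,0,0,0],
    [0,0,0,0]
  ],
  "grip": 1,
  "force": 25
}}

```text
time_s: 1.82
ee_pos: [0.4306, 0.1935, 0.2001]
eef_rot: [3.141, 0.0, 2.914]
force: [0.7, 0.2, 0.1]
grip_width: 0.0939
grip_force: 0.0
```

```bash
cat >> h.py <<'E'
def wristrects(name,zt=.04):
    o=telemetry.get_obs(); i=cams.camera('wrist'); cv2.imwrite(f'pics/{name}.png',i)
    for c in cv2.findContours(buff(i),0,1)[0]:
        if cv2.contourArea(c)<1000: continue
        r=cv2.minAreaRect(c); w=px2w('wrist',cv2.boxPoints(r),zt,o)
        e0=w[1]-w[0];e1=w[2]-w[1];L=e0 if np.linalg.norm(e0)>np.linalg.norm(e1) else e1
        print(np.round(r[0]),w.mean(0)[:2].round(4),np.linalg.norm(e0).round(3),np.linalg.norm(e1).round(3),'yaw',np.arctan2(L[1],L[0]).round(3))
E
python3 - <<'E'
from h import *
wristrects('w1')
plan(0.431,0.1926,.008,np.pi-.227)
E
```

```text
[366. 331.] [0.636  0.2094] 0.044 0.087 yaw 0.409
[220. 222.] [0.4444 0.0644] 0.059 0.072 yaw -0.288
[322. 190.] [0.4343 0.1952] 0.043 0.098 yaw -0.21
tool shift [-0.0005 -0.0008  0.1922] turn 0.0 yaw now 2.915 t 1.875
```

View pics/w1.png

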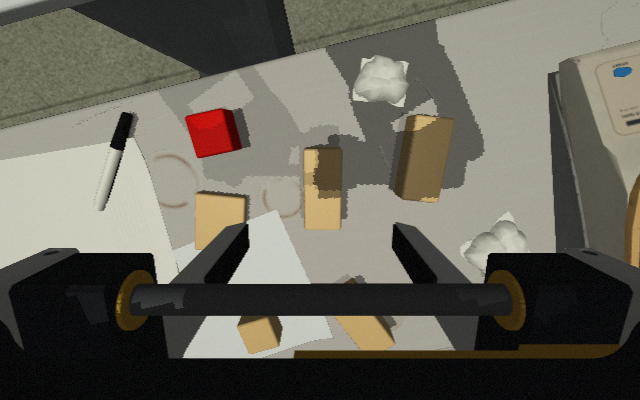

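The wrist view confirms the brick centred at (322,190) and aligned with the tool, within about 3 mm. Descending on it.

>>> {"api": "move_arm", "payload": {
  "increments": [
    [-0.0015,-0.001,0.055,0],
    [0,0,0.055,0],
    [0,0,0.055,0],
    [0,0,0.027,0],
    [0,0,0,0]
  ]
}}

```text
time_s: 2.5
ee_pos: [0.4309, 0.1918, 0.0068]
eef_rot: [-3.14, -0.003, 2.915]
force: [-0.0, -0.2, 1.2]
grip_width: 0.0941
grip_force: 0.0
```

>>> {"api": "move_arm", "payload": {
  "increments": [
    [0,0,0,0],
    [0,0,0,0],
    [0,0,0,0],
    [0,0,0,0],
    [0,0,0,0]
  ],
  "grip": 0
}}

```text
time_s: 3.12
ee_pos: [0.4323, 0.1919, 0.0083]
eef_rot: [3.141, 0.001, 2.915]
force: [0.4, 1.5, 0.9]
grip_width: 0.0473
grip_force: 1.0
```

>>> {"api": "move_arm", "payload": {
  "increments": [
    [0,0,-0.05,0],
    [0,0,-0.05,0],
    [0,0,-0.05,0],
    [0,0,0,0]
  ]
}}

```text
time_s: 3.62
ee_pos: [0.4334, 0.1922, 0.1611]
eef_rot: [3.138, 0.005, 2.915]
force: [0.1, 0.3, -2.3]
grip_width: 0.0457
grip_force: 25.0
```

```bash
cat >> h.py <<'E'
BC=np.array([.507,-.2255]);BY=1.377
def wall(s,z=.16,c=None):
    p=(BC if c is None else c)+s*np.array([np.cos(BY),np.sin(BY)]); plan(p[0],p[1],z,BY)
E
python3 -c "
from h import *
wall(.053)
wristrects('w2',.16)"
```

```text
tool shift [-0.1639 -0.3374  0.0008] turn 1.538 yaw now 2.915 t 3.625
[336. 334.] [0.509  0.1868] 0.074 0.029 yaw 1.343
[210. 226.] [0.41   0.1234] 0.035 0.038 yaw -0.295
[443. 160.] [0.4027 0.2772] 0.059 0.027 yaw 2.843
```

>>> {"api": "move_arm", "payload": {
  "increments": [
    [-0.0205,-0.0422,0,0],
    [-0.0205,-0.0422,0,0],
    [-0.0205,-0.0422,0,0],
    [-0.0205,-0.0422,0,0],
    [-0.0205,-0.0422,0,0],
    [-0.0205,-0.0422,0,0],
    [-0.0205,-0.0422,0,0],
    [-0.0205,-0.0422,0,0],
    [0,0,0,0.171],
    [0,0,0,0.171],
    [0,0,0,0.171],
    [0,0,0,0.171],
    [0,0,0,0.171],
    [0,0,0,0.171],
    [0,0,0,0.171],
    [0,0,0,0.171],
    [0,0,0,0.17],
    [0,0,0,0]
  ]
}}

```text
time_s: 5.92
ee_pos: [0.5153, -0.1738, 0.1561]
eef_rot: [-3.138, -0.001, 1.378]
force: [-0.1, -0.5, -2.3]
grip_width: 0.0459
grip_force: 25.0
```

```bash
python3 -c "
from h import *
wall(.053,.03)
o=telemetry.get_obs();cv2.imwrite('pics/w3.png',cams.camera('wrist'))
# project expected outline corners
K,T,m=camT('wrist',o)
i=cv2.imread('pics/w3.png')
u=np.array([np.cos(BY),np.sin(BY)]);v=np.array([-u[1],u[0]])
P=[]
for a,b in ((1,1),(1,-1),(-1,-1),(-1,1)):
    q=BC+a*.108*u+b*.026*v; c=T[:3,:3].T@(np.r_[q,.008]-T[:3,3]); p=K@np.array([c[0],-c[1],-c[2]]); P.append(p[:2]/p[2])
P=np.array(P);print(P.round(1)); cv2.polylines(i,[np.intp(P)],1,(0,255,0),1); cv2.imwrite('pics/w3o.png',i)
"
```

```text
tool shift [0.0006 0.0022 0.1261] turn 0.001 yaw now 1.378 t 5.925
[[299.6 140.6]
 [346.6 140.6]
 [342.8 312.6]
 [302.3 312.5]]
```

View pics/w3o.png

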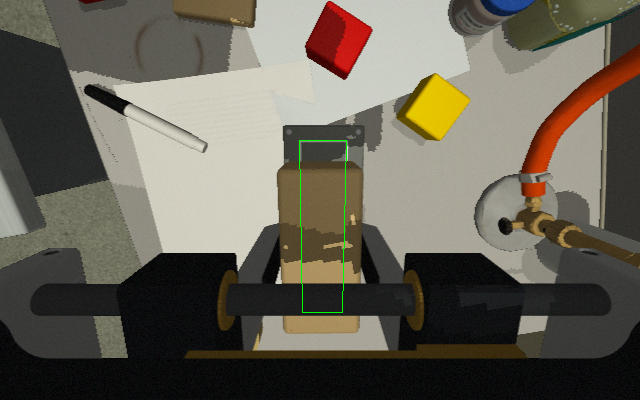

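```bash
python3 -c "
from h import *
o=telemetry.get_obs()
u=np.array([np.cos(BY),np.sin(BY)])
for p,z in (((320,163),.148),((320,182),.188),((320,165),.188),((320,333),.188)):
    w=px2w('wrist',[p],z)[0,:2]; print(p,((w-o['ee_pos'][:2])@u).round(4))
i=cv2.imread('pics/w3.png');cv2.imwrite('pics/w3c.png',cv2.resize(i[110:340,240:400],None,fx=2.5,fy=2.5))
"
```

```text
(320, 163) 0.0466
(320, 182) 0.0413
(320, 165) 0.0501
(320, 333) -0.0487
```

View pics/w3c.png

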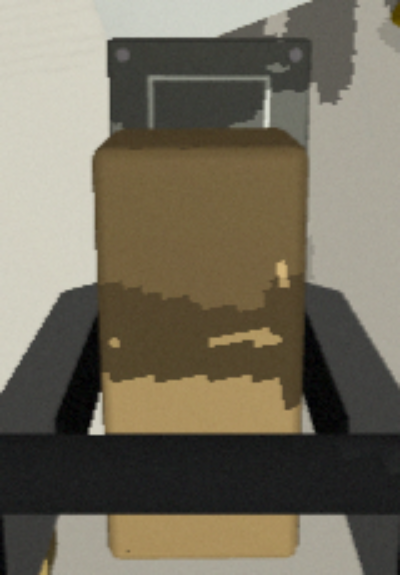

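The held brick is centred on the tool within about 1 mm. The predicted outline matches the image at row 140 and columns 300–347, so I'll place it.

>>> {"api": "move_arm", "payload": {
  "increments": [
    [0.001,0.002,0.04,0],
    [0,0,0.04,0],
    [0,0,0.03,0],
    [0,0,0.015,0],
    [0,0,0.012,0],
    [0,0,0,0],
    [0,0,0,0]
  ]
}}

```text
time_s: 6.85
ee_pos: [0.5186, -0.1737, 0.0219]
eef_rot: [3.14, 0.0, 1.377]
force: [0.2, -0.0, -2.8]
grip_width: 0.0455
grip_force: 25.0
```

```bash
python3 -c "
from h import *
wall(.053,.016)"
```

```text
tool shift [-0.0001 -0.0014  0.0059] turn 0.0 yaw now 1.377 t 6.85
```

>>> {"api": "move_arm", "payload": {
  "increments": [
    [0,-0.001,0.003,0],
    [0,0,0.002,0],
    [0,0,0,0],
    [0,0,0,0]
  ]
}}

```text
time_s: 7.35
ee_pos: [0.5174, -0.1734, 0.0179]
eef_rot: [3.141, 0.0, 1.377]
force: [-9.0, 2.6, 20.5]
grip_width: 0.0457
grip_force: 25.0
```

>>> {"api": "move_arm", "payload": {
  "increments": [
    [0,0,0,0],
    [0,0,0,0],
    [0,0,0,0],
    [0,0,0,0]
  ],
  "grip": 1
}}

```text
time_s: 7.85
ee_pos: [0.5172, -0.1733, 0.016]
eef_rot: [-3.142, -0.0, 1.377]
force: [-0.1, 0.7, -0.1]
grip_width: 0.0822
grip_force: 0.0
```

>>> {"api": "move_arm", "payload": {
  "increments": [
    [0,0,-0.05,0],
    [0,0,-0.05,0],
    [0,0,-0.05,0],
    [0,0,-0.02,0],
    [0,0,0,0]
  ]
}}

```text
time_s: 8.48
ee_pos: [0.5176, -0.1735, 0.1872]
eef_rot: [3.139, 0.0, 1.377]
force: [-0.4, -0.5, -0.2]
grip_width: 0.094
grip_force: 0.0
```

```bash
python3 -c "
from h import *
plan(.4255,.322,.185,np.pi-.329)"
```

```text
tool shift [ 0.4684 -0.1859  0.0015] turn -1.436 yaw now 1.377 t 8.475
```

>>> {"api": "move_arm", "payload": {
  "increments": [
    [0.0468,-0.0186,0,0],
    [0.0468,-0.0186,0,0],
    [0.0468,-0.0186,0,0],
    [0.0468,-0.0186,0,0],
    [0.0468,-0.0186,0,0],
    [0.0468,-0.0186,0,0],
    [0.0468,-0.0186,0,0],
    [0.0468,-0.0186,0,0],
    [0.0468,-0.0186,0,0],
    [0.0468,-0.0186,0,0],
    [0,0,0,-0.1795],
    [0,0,0,-0.1795],
    [0,0,0,-0.1795],
    [0,0,0,-0.1795],
    [0,0,0,-0.1795],
    [0,0,0,-0.1795],
    [0,0,0,-0.1795],
    [0,0,0,-0.1795],
    [0,0,0,0],
    [0,0,0,0]
  ]
}}

```text
time_s: 10.98
ee_pos: [0.4247, 0.3216, 0.1853]
eef_rot: [-3.141, -0.001, 2.809]
force: [-0.7, -0.1, -0.0]
grip_width: 0.094
grip_force: 0.0
```

```bash
python3 -c "
from h import *
wristrects('w4')
plan(.4255,.322,.008,np.pi-.329)"
```

```text
[322. 191.] [0.4266 0.3233] 0.043 0.098 yaw -0.315
[566. 173.] [0.4985 0.585 ] 0.185 0.054 yaw 2.217
tool shift [-0.0007  0.0007  0.1775] turn -0.003 yaw now 2.809 t 11.025
```

>>> {"api": "move_arm", "payload": {
  "increments": [
    [-0.0005,0.0005,0.055,0],
    [0,0,0.055,0],
    [0,0,0.045,0],
    [0,0,0.022,0],
    [0,0,0,0]
  ]
}}

```text
time_s: 11.65
ee_pos: [0.4247, 0.3215, 0.0076]
eef_rot: [-3.139, -0.002, 2.811]
force: [0.3, 0.2, -0.2]
grip_width: 0.0937
grip_force: 0.0
```

>>> {"api": "move_arm", "payload": {
  "increments": [
    [0,0,0,0],
    [0,0,0,0],
    [0,0,0,0],
    [0,0,0,0],
    [0,0,0,0],
    [0,0,0,0]
  ],
  "grip": 0
}}

```text
time_s: 12.4
ee_pos: [0.4256, 0.3222, 0.0092]
eef_rot: [3.141, 0.0, 2.813]
force: [-0.7, -0.2, 1.9]
grip_width: 0.0462
grip_force: 25.0
```

>>> {"api": "move_arm", "payload": {
  "increments": [
    [0,0,-0.05,0],
    [0,0,-0.05,0],
    [0,0,-0.05,0],
    [0,0,0,0]
  ]
}}

```text
time_s: 12.9
ee_pos: [0.4266, 0.3228, 0.1624]
eef_rot: [3.137, 0.004, 2.813]
force: [0.8, 0.0, -2.5]
grip_width: 0.0458
grip_force: 25.0
```

```bash
python3 -c "
from h import *
wall(-.053)"
```

```text
tool shift [-0.2602 -0.5456  0.0008] turn 1.436 yaw now 2.813 t 12.9
```

>>> {"api": "move_arm", "payload": {
  "increments": [
    [-0.0217,-0.0455,0,0],
    [-0.0217,-0.0455,0,0],
    [-0.0217,-0.0455,0,0],
    [-0.0217,-0.0455,0,0],
    [-0.0217,-0.0455,0,0],
    [-0.0217,-0.0455,0,0],
    [-0.0217,-0.0455,0,0],
    [-0.0217,-0.0455,0,0],
    [-0.0217,-0.0455,0,0],
    [-0.0217,-0.0455,0,0],
    [-0.0217,-0.0455,0,0],
    [-0.0217,-0.0455,0,0],
    [0,0,0,0.1795],
    [0,0,0,0.1795],
    [0,0,0,0.1795],
    [0,0,0,0.1795],
    [0,0,0,0.1795],
    [0,0,0,0.1795],
    [0,0,0,0.1795],
    [0,0,0,0.1795]
  ]
}}

```text
time_s: 15.4
ee_pos: [0.4951, -0.2784, 0.1571]
eef_rot: [-3.139, -0.001, 1.371]
force: [0.2, 0.1, -1.5]
grip_width: 0.0457
grip_force: 25.0
```

>>> {"api": "move_arm", "payload": {
  "increments": [
    [0,0,0,0],
    [0,0,0,0]
  ]
}}

```text
time_s: 15.65
ee_pos: [0.4954, -0.2786, 0.1582]
eef_rot: [-3.14, -0.0, 1.381]
force: [0.1, 0.3, -2.0]
grip_width: 0.0458
grip_force: 25.0
```

```bash
python3 -c "
from h import *
wall(-.053,.018)
o=telemetry.get_obs();i=cams.camera('wrist');i2=cams.camera('top');u=np.array([np.cos(BY),np.sin(BY)])
cv2.imwrite('pics/w5.png',np.hstack([cv2.resize(i[60:340,220:420],None,fx=2,fy=2),cv2.resize(i2[170:270,350:490],None,fx=2.85,fy=5.6)[:560]]))"
```

```text
tool shift [0.0013 0.0013 0.1402] turn 0.004 yaw now 1.381 t 15.65
```

View pics/w5.png

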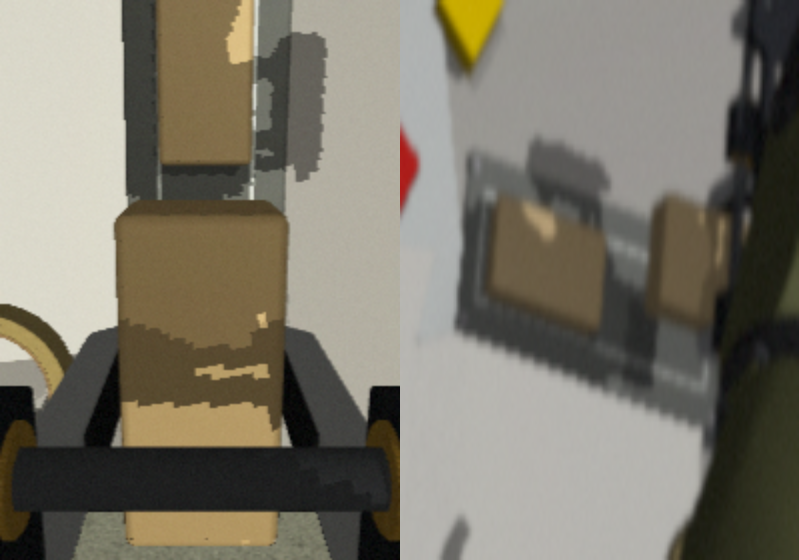

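```bash
python3 -c "
from h import *
o=telemetry.get_obs();u=np.array([np.cos(BY),np.sin(BY)]);v=np.array([-u[1],u[0]])
for p,z in (((322,141),.048),((301,100),.048),((345,100),.048),((320,166),.19),((320,332),.19),((278,168),.19),((364,168),.19)):
    w=px2w('wrist',[p],z)[0,:2]; print(p,'board s,t',((w-BC)@u).round(4),((w-BC)@v).round(4),'tool',((w-o['ee_pos'][:2])@u).round(4))
"
```

```text
(322, 141) board s,t 0.0023 0.0004 tool 0.0566
(301, 100) board s,t 0.0404 0.0205 tool 0.0947
(345, 100) board s,t 0.0405 -0.0213 tool 0.0948
(320, 166) board s,t -0.0048 0.0022 tool 0.0496
(320, 332) board s,t -0.1026 0.002 tool -0.0482
(278, 168) board s,t -0.0059 0.0236 tool 0.0485
(364, 168) board s,t -0.0057 -0.0202 tool 0.0486
```

The first brick's near end is at s=+2.3 mm (target +3) and it is centred across the board. The held brick is centred too, so I'll lower it.

>>> {"api": "move_arm", "payload": {
  "increments": [
    [0.0005,0.001,0.04,0.004],
    [0,0,0.04,0],
    [0,0,0.03,0],
    [0,0,0.015,0],
    [0,0,0.01,0],
    [0,0,0.003,0],
    [0,0,0.003,0],
    [0,0,0,0],
    [0,0,0,0]
  ]
}}

```text
time_s: 16.88
ee_pos: [0.4969, -0.2786, 0.0185]
eef_rot: [3.141, 0.0, 1.373]
force: [0.8, 0.2, -1.4]
grip_width: 0.0458
grip_force: 25.0
```

```bash
python3 -c "
from h import *
wall(-.053,.018)"
```

```text
tool shift [ 0.001  -0.0003  0.0005] turn -0.004 yaw now 1.373 t 16.875
```

>>> {"api": "move_arm", "payload": {
  "increments": [
    [0,0,0,0],
    [0,0,0,0],
    [0,0,0,0],
    [0,0,0,0]
  ],
  "grip": 1
}}

```text
time_s: 17.38
ee_pos: [0.4968, -0.2785, 0.0181]
eef_rot: [3.141, 0.0, 1.373]
force: [-0.4, 0.3, 0.7]
grip_width: 0.0822
grip_force: 0.0
```

>>> {"api": "move_arm", "payload": {
  "increments": [
    [0,0,-0.05,0],
    [0,0,-0.05,0],
    [0,0,-0.05,0],
    [0,0,-0.03,0],
    [0,0,0,0]
  ]
}}

```text
time_s: 18.0
ee_pos: [0.4974, -0.2789, 0.2002]
eef_rot: [3.138, 0.002, 1.373]
force: [-0.8, -0.8, -0.5]
grip_width: 0.0942
grip_force: 0.0
```

```bash
python3 -c "
from h import *
plan(.6275,.204,.2,np.pi*2-2.761)"
```

```text
tool shift [ 4.99e-01  3.26e-02 -4.00e-04] turn -2.149 yaw now 1.373 t 18.0
```

>>> {"api": "move_arm", "payload": {
  "increments": [
    [0.0499,0.0033,0,0],
    [0.0499,0.0033,0,0],
    [0.0499,0.0033,0,0],
    [0.0499,0.0033,0,0],
    [0.0499,0.0033,0,0],
    [0.0499,0.0033,0,0],
    [0.0499,0.0033,0,0],
    [0.0499,0.0033,0,0],
    [0.0499,0.0033,0,0],
    [0.0499,0.0033,0,0]
  ]
}}

```text
time_s: 19.25
ee_pos: [0.6271, 0.2058, 0.1961]
eef_rot: [-3.14, 0.001, 1.373]
force: [0.6, -0.4, 1.1]
grip_width: 0.0939
grip_force: 0.0
```

>>> {"api": "move_arm", "payload": {
  "increments": [
    [0,0,0,-0.179],
    [0,0,0,-0.179],
    [0,0,0,-0.179],
    [0,0,0,-0.179],
    [0,0,0,-0.179],
    [0,0,0,-0.179],
    [0,0,0,-0.179],
    [0,0,0,-0.179],
    [0,0,0,-0.179],
    [0,0,0,-0.179],
    [0,0,0,-0.179],
    [0,0,0,-0.18],
    [0,0,0,0],
    [0,0,0,0]
  ]
}}

```text
time_s: 21.0
ee_pos: [0.6271, 0.2043, 0.1971]
eef_rot: [3.141, -0.001, -2.765]
force: [-0.1, 0.3, 0.1]
grip_width: 0.0937
grip_force: 0.0
```

```bash
python3 -c "
from h import *
wristrects('w6')
plan(.6275,.204,.010,np.pi*2-2.761)
print('beaker,jar',px2w('top',[[285,135]],.046),px2w('top',[[340,148]],.035))"
```

```text
[321. 190.] [0.6286 0.2068] 0.045 0.098 yaw 0.418
[211. 132.] [0.6117 0.0656] 0.05 0.043 yaw -3.086
[242.  20.] [0.4898 0.063 ] 0.074 0.036 yaw 1.947
tool shift [-0.0004 -0.0004  0.1874] turn -0.004 yaw now -2.765 t 21.05
beaker,jar [[0.73300905 0.13134723 0.046     ]] [[ 0.70138613 -0.01672215  0.035     ]]
```

View pics/w6.png

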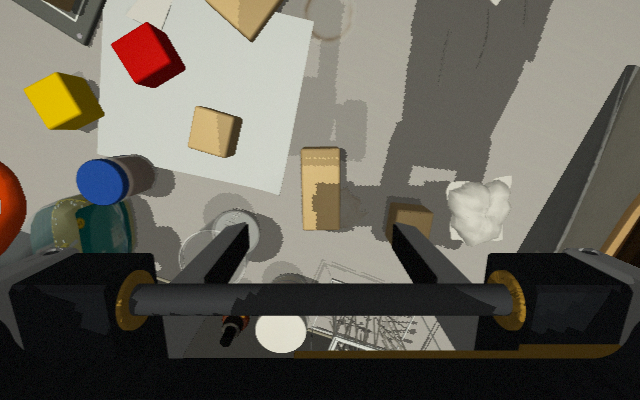

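Brick is centred at (321,190) between the fingers; the beaker and the half are clear of them. Descending.

>>> {"api": "move_arm", "payload": {
  "increments": [
    [-0.0005,-0.0005,0.055,-0.01],
    [0,0,0.055,0],
    [0,0,0.05,0],
    [0,0,0.027,0],
    [0,0,0,0]
  ]
}}

```text
time_s: 21.68
ee_pos: [0.6267, 0.2037, 0.0089]
eef_rot: [3.141, -0.004, -2.753]
force: [0.3, -0.3, 0.2]
grip_width: 0.0943
grip_force: 0.0
```

>>> {"api": "move_arm", "payload": {
  "increments": [
    [0,0,0,0],
    [0,0,0,0],
    [0,0,0,0],
    [0,0,0,0],
    [0,0,0,0],
    [0,0,0,0]
  ],
  "grip": 0
}}

```text
time_s: 22.42
ee_pos: [0.6279, 0.2041, 0.0112]
eef_rot: [3.142, 0.0, -2.751]
force: [-1.3, 0.4, 1.0]
grip_width: 0.0455
grip_force: 25.0
```

>>> {"api": "move_arm", "payload": {
  "increments": [
    [0,0,-0.05,0],
    [0,0,-0.05,0],
    [0,0,-0.05,0],
    [0,0,-0.03,0],
    [0,0,0,0]
  ]
}}

```text
time_s: 23.05
ee_pos: [0.6286, 0.2042, 0.1929]
eef_rot: [-3.141, 0.004, -2.751]
force: [0.7, 0.8, -3.1]
grip_width: 0.0458
grip_force: 25.0
```

```bash
python3 -c "
from h import *
wall(0,.185)"
```

```text
tool shift [ 0.2759 -0.3512  0.0071] turn 2.155 yaw now -2.751 t 23.05
```

>>> {"api": "move_arm", "payload": {
  "increments": [
    [0.0307,-0.039,0,0],
    [0.0307,-0.039,0,0],
    [0.0307,-0.039,0,0],
    [0.0307,-0.039,0,0],
    [0.0307,-0.039,0,0],
    [0.0307,-0.039,0,0],
    [0.0307,-0.039,0,0],
    [0.0307,-0.039,0,0],
    [0.0307,-0.039,0,0],
    [0,0,0,0]
  ]
}}

```text
time_s: 24.3
ee_pos: [0.5042, -0.228, 0.1887]
eef_rot: [3.139, -0.002, -2.755]
force: [-0.1, 0.1, -1.4]
grip_width: 0.0457
grip_force: 25.0
```

>>> {"api": "move_arm", "payload": {
  "increments": [
    [0,0,0,0.18],
    [0,0,0,0.18],
    [0,0,0,0.18],
    [0,0,0,0.18],
    [0,0,0,0.18],
    [0,0,0,0.18],
    [0,0,0,0.18],
    [0,0,0,0.18],
    [0,0,0,0.18],
    [0,0,0,0.18],
    [0,0,0,0.18],
    [0,0,0,0.175],
    [0,0,0,0],
    [0,0,0,0]
  ]
}}

```text
time_s: 26.05
ee_pos: [0.5058, -0.2252, 0.1902]
eef_rot: [-3.14, -0.0, 1.381]
force: [-0.2, 0.2, -0.6]
grip_width: 0.0457
grip_force: 25.0
```

```bash
python3 -c "
from h import *
wall(0,.060)
i=cams.camera('wrist');cv2.imwrite('pics/w7.png',cv2.resize(i[60:340,200:440],None,fx=2,fy=2))"
```

```text
tool shift [-1.000e-04  1.400e-03  1.302e-01] turn 0.004 yaw now 1.381 t 26.05
```

View pics/w7.png

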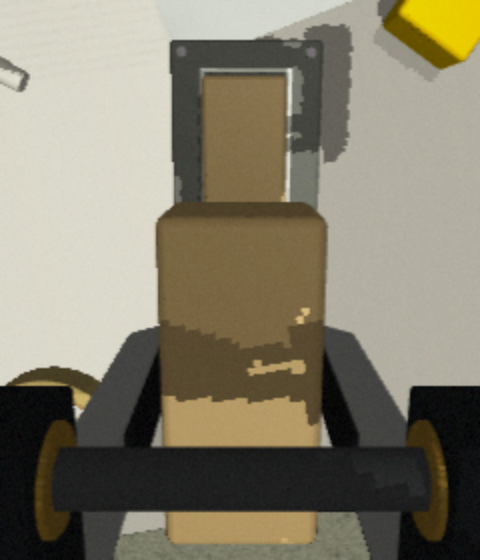

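The third brick sits square and centred in the grip (ends at rows 167 and 331), over the bottom course inside the outline. Lowering it.

>>> {"api": "move_arm", "payload": {
  "increments": [
    [0,0.001,0.04,0.004],
    [0,0,0.04,0],
    [0,0,0.03,0],
    [0,0,0.012,0],
    [0,0,0.005,0],
    [0,0,0.002,0],
    [0,0,0,0],
    [0,0,0,0]
  ]
}}

```text
time_s: 27.1
ee_pos: [0.5071, -0.226, 0.0627]
eef_rot: [3.141, 0.0, 1.373]
force: [-0.4, 0.4, -1.5]
grip_width: 0.0455
grip_force: 25.0
```

```bash
python3 -c "
from h import *
wall(0,.059)"
```

```text
tool shift [ 0.0005 -0.0002  0.0037] turn -0.004 yaw now 1.373 t 27.1
```

>>> {"api": "move_arm", "payload": {
  "increments": [
    [0,0,0.0015,0],
    [0,0,0.001,0],
    [0,0,0,0],
    [0,0,0,0]
  ]
}}

```text
time_s: 27.6
ee_pos: [0.5068, -0.2259, 0.0595]
eef_rot: [-3.142, 0.0, 1.373]
force: [-0.6, -0.8, -0.6]
grip_width: 0.0459
grip_force: 25.0
```

>>> {"api": "move_arm", "payload": {
  "increments": [
    [0,0,0,0],
    [0,0,0,0],
    [0,0,0,0],
    [0,0,0,0]
  ],
  "grip": 1
}}

```text
time_s: 28.1
ee_pos: [0.5069, -0.2259, 0.0596]
eef_rot: [3.142, 0.0, 1.373]
force: [0.6, 0.9, -0.5]
grip_width: 0.0824
grip_force: 0.0
```

>>> {"api": "move_arm", "payload": {
  "increments": [
    [0,0,-0.05,0],
    [0,0,-0.05,0],
    [0,0,-0.04,0],
    [0,0,0,0]
  ]
}}

```text
time_s: 28.6
ee_pos: [0.5078, -0.2264, 0.2026]
eef_rot: [3.136, 0.002, 1.373]
force: [0.5, -0.3, -0.2]
grip_width: 0.0944
grip_force: 0.0
```

```bash
python3 -c "
from h import *
plan(.6095,.063,.2,np.pi+.08)
plan(.6095,.063,.2,np.pi/2+.08)"
```

```text
tool shift [0.3037 0.0428 0.0023] turn -1.849 yaw now 1.373 t 28.6
tool shift [0.3037 0.0428 0.0023] turn -0.278 yaw now 1.373 t 28.6
```

>>> {"api": "move_arm", "payload": {
  "increments": [
    [0.0434,0.0061,0,0],
    [0.0434,0.0061,0,0],
    [0.0434,0.0061,0,0],
    [0.0434,0.0061,0,0],
    [0.0434,0.0061,0,0],
    [0.0434,0.0061,0,0],
    [0.0434,0.0061,0,0],
    [0,0,0,-0.139],
    [0,0,0,-0.139],
    [0,0,0,0],
    [0,0,0,0]
  ]
}}

```text
time_s: 29.98
ee_pos: [0.6083, 0.0635, 0.1989]
eef_rot: [-3.141, -0.0, 1.648]
force: [-0.3, 0.3, -0.1]
grip_width: 0.0941
grip_force: 0.0
```

```bash
python3 -c "
from h import *
wristrects('w8')
plan(.6095,.063,.008,np.pi/2+.08)"
```

```text
[325. 188.] [0.613  0.0631] 0.047 0.045 yaw 0.077
[200. 185.] [0.4645 0.0554] 0.06 0.074 yaw -0.316
tool shift [-0.0005  0.0012  0.1911] turn -0.003 yaw now 1.648 t 30.025
```

View pics/w8.png

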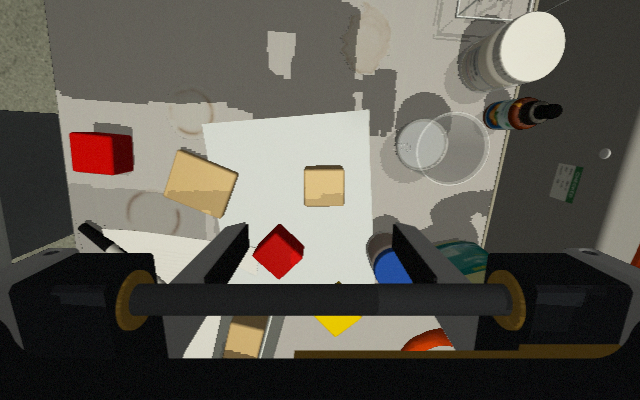

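The buff half is at (325,186), between the fingers and clear of the jar and the red cube.

>>> {"api": "move_arm", "payload": {
  "increments": [
    [0,0.002,0.05,0],
    [0,0,0.05,0],
    [0,0,0.05,0],
    [0,0,0.03,0],
    [0,0,0.011,0],
    [0,0,0,0]
  ]
}}

```text
time_s: 30.78
ee_pos: [0.6106, 0.0637, 0.0088]
eef_rot: [-3.142, 0.0, 1.65]
force: [0.8, 0.2, 1.1]
grip_width: 0.0942
grip_force: 0.0
```

>>> {"api": "move_arm", "payload": {
  "increments": [
    [0,0,0,0],
    [0,0,0,0],
    [0,0,0,0],
    [0,0,0,0],
    [0,0,0,0],
    [0,0,0,0]
  ],
  "grip": 0
}}

```text
time_s: 31.52
ee_pos: [0.6106, 0.0637, 0.0087]
eef_rot: [3.141, 0.0, 1.651]
force: [0.3, 0.5, 1.1]
grip_width: 0.0485
grip_force: 25.0
```

>>> {"api": "move_arm", "payload": {
  "increments": [
    [0,0,-0.05,0],
    [0,0,-0.05,0],
    [0,0,-0.05,0],
    [0,0,-0.04,0],
    [0,0,0,0]
  ]
}}

```text
time_s: 32.15
ee_pos: [0.6114, 0.0638, 0.2017]
eef_rot: [3.136, 0.0, 1.651]
force: [-0.3, 0.4, -2.3]
grip_width: 0.0485
grip_force: 25.0
```

```bash
python3 -c "
from h import *
wall(.0805,.195)"
```

```text
tool shift [-0.2025 -0.1055  0.0062] turn 0.274 yaw now 1.651 t 32.15
```

>>> {"api": "move_arm", "payload": {
  "increments": [
    [-0.0405,-0.0211,0,0],
    [-0.0405,-0.0211,0,0],
    [-0.0405,-0.0211,0,0],
    [-0.0405,-0.0211,0,0],
    [-0.0405,-0.0211,0,0],
    [0,0,0,0.137],
    [0,0,0,0.137],
    [0,0,0,0],
    [0,0,0,0]
  ]
}}

```text
time_s: 33.28
ee_pos: [0.5213, -0.1464, 0.1978]
eef_rot: [-3.14, -0.0, 1.38]
force: [0.6, 0.5, -2.0]
grip_width: 0.049
grip_force: 25.0
```

```bash
python3 -c "
from h import *
wall(.0805,.057)
i=cams.camera('wrist');cv2.imwrite('pics/w9.png',cv2.resize(i[60:360,200:440],None,fx=2,fy=2))"
```

```text
tool shift [1.000e-04 1.400e-03 1.408e-01] turn 0.003 yaw now 1.38 t 33.275
```

View pics/w9.png

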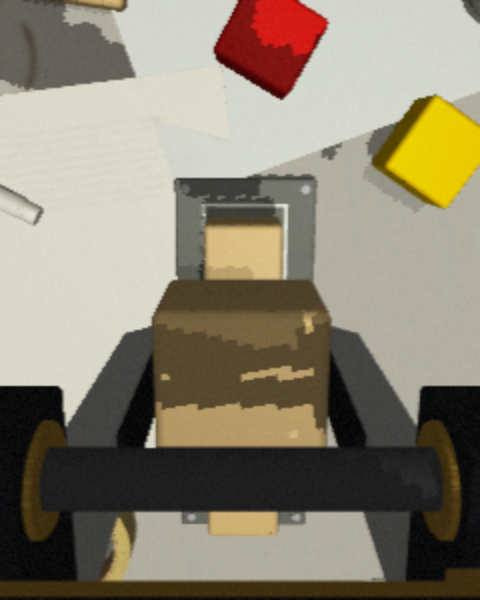

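```bash
python3 -c "
from h import *
o=telemetry.get_obs();u=np.array([np.cos(BY),np.sin(BY)])
for p,z in (((320,214),.229),((320,201),.190),((322,170),.048)):
    w=px2w('wrist',[p],z)[0,:2]; print(p,((w-BC)@u).round(4),'tool',((w-o['ee_pos'][:2])@u).round(4))"
```

```text
(320, 214) 0.1045 tool 0.024
(320, 201) 0.1019 tool 0.0215
(322, 170) 0.1031 tool 0.0227
```

Half is centred in the grip (far edge at +23 mm). The bottom course ends at 103 mm, as it should. Lowering it.

>>> {"api": "move_arm", "payload": {
  "increments": [
    [0,0.001,0.045,0.003],
    [0,0,0.045,0],
    [0,0,0.03,0],
    [0,0,0.012,0],
    [0,0,0.005,0],
    [0,0,0.0025,0],
    [0,0,0,0],
    [0,0,0,0]
  ]
}}

```text
time_s: 34.33
ee_pos: [0.5228, -0.1468, 0.0597]
eef_rot: [3.141, 0.0, 1.374]
force: [-0.2, 0.4, -0.9]
grip_width: 0.0491
grip_force: 25.0
```

```bash
python3 -c "
from h import *
wall(.0805,.057)"
```

```text
tool shift [ 0.0003 -0.0003  0.0027] turn -0.003 yaw now 1.374 t 34.325
```

>>> {"api": "move_arm", "payload": {
  "increments": [
    [0,0,0.0015,0],
    [0,0,0.0005,0],
    [0,0,0,0],
    [0,0,0,0]
  ]
}}

```text
time_s: 34.83
ee_pos: [0.5225, -0.1467, 0.0571]
eef_rot: [3.142, 0.0, 1.374]
force: [-0.1, -0.4, -1.0]
grip_width: 0.0492
grip_force: 25.0
```

>>> {"api": "move_arm", "payload": {
  "increments": [
    [0,0,0,0],
    [0,0,0,0],
    [0,0,0,0],
    [0,0,0,0]
  ],
  "grip": 1
}}

```text
time_s: 35.33
ee_pos: [0.5225, -0.1467, 0.0571]
eef_rot: [3.142, 0.0, 1.374]
force: [-0.1, -0.4, -0.7]
grip_width: 0.0855
grip_force: 0.0
```

>>> {"api": "move_arm", "payload": {
  "increments": [
    [0,0,-0.05,0],
    [0,0,-0.05,0],
    [0,0,-0.04,0],
    [0,0,0,0]
  ]
}}

```text
time_s: 35.83
ee_pos: [0.5235, -0.1471, 0.2001]
eef_rot: [3.136, 0.001, 1.374]
force: [-0.3, 0.2, 0.8]
grip_width: 0.094
grip_force: 0.0
```

```bash
python3 -c "
from h import *
plan(.6305,.3275,.2,np.pi+.26)
plan(.6305,.3275,.2,np.pi/2+.26)"
```

```text
tool shift [ 4.863e-01  1.210e-02 -3.000e-04] turn -2.028 yaw now 1.374 t 35.825
tool shift [ 4.863e-01  1.210e-02 -3.000e-04] turn -0.457 yaw now 1.374 t 35.825
```

>>> {"api": "move_arm", "payload": {
  "increments": [
    [0.0486,0.0012,0,0],
    [0.0486,0.0012,0,0],
    [0.0486,0.0012,0,0],
    [0.0486,0.0012,0,0],
    [0.0486,0.0012,0,0],
    [0.0486,0.0012,0,0],
    [0.0486,0.0012,0,0],
    [0.0486,0.0012,0,0],
    [0.0486,0.0012,0,0],
    [0.0486,0.0012,0,0],
    [0,0,0,-0.152],
    [0,0,0,-0.152],
    [0,0,0,-0.153],
    [0,0,0,0],
    [0,0,0,0]
  ]
}}

```text
time_s: 37.7
ee_pos: [0.6292, 0.3274, 0.1962]
eef_rot: [-3.141, 0.0, 1.827]
force: [0.5, -0.5, -0.4]
grip_width: 0.0945
grip_force: 0.0
```

```bash
python3 -c "
from h import *
wristrects('w10')
plan(.6305,.3275,.01,np.pi/2+.26)
i=cv2.imread('pics/top0.png')
K,T,m=camT('top')
def pr(q):
    c=T[:3,:3].T@(np.array(q)-T[:3,3]);p=K@np.array([c[0],-c[1],-c[2]]);return p[:2]/p[2]
for yaw,col in ((np.pi/2+.26,(0,255,0)),(np.pi+.26,(255,0,255))):
    u=np.array([np.cos(yaw),np.sin(yaw)]);v=np.array([-u[1],u[0]])
    P=[pr(np.r_[np.array([.6305,.3275])+a*.0375*u+b*.0885*v,.108]) for a,b in ((1,1),(1,-1),(-1,-1),(-1,1))]
    cv2.polylines(i,[np.intp(np.array(P)*16)],1,col,1,shift=4)
a=cv2.resize(i[70:220,110:310],None,fx=2,fy=2);b=cv2.imread('pics/w10.png')
cv2.imwrite('pics/w10v.png',np.hstack([a,cv2.resize(b,(400,300))])) "
```

```text
[324. 190.] [0.6334 0.3272] 0.048 0.045 yaw 0.257
tool shift [-0.0002  0.0013  0.1865] turn -0.003 yaw now 1.828 t 37.75
```

View pics/w10v.png

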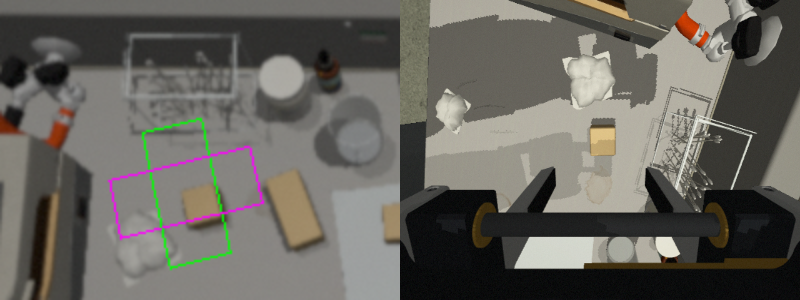

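```bash
python3 -c "
from h import *
for r in (117,132,135): print(r,[px2w('top',[[c,r]],z)[0,:2].round(3) for c in (175,229) for z in (0,.05,.1)])
o=telemetry.get_obs()
# wrist picture: rack corners (crop 400x300 from 640x400)
for p in ((670,88),(695,118),(648,155),(757,132)):
    q=((p[0]-400)*1.6,p[1]*4/3); print(p,[px2w('wrist',[q],z,o)[0,:2].round(3) for z in (0,.03,.05,.08,.1)])"
```

```text
117 [array([0.8  , 0.448]), array([0.78 , 0.428]), array([0.76 , 0.408]), array([0.802, 0.295]), array([0.781, 0.283]), array([0.761, 0.27 ])]
132 [array([0.756, 0.445]), array([0.738, 0.425]), array([0.72 , 0.405]), array([0.757, 0.293]), array([0.739, 0.281]), array([0.721, 0.268])]
135 [array([0.747, 0.444]), array([0.729, 0.424]), array([0.712, 0.404]), array([0.748, 0.293]), array([0.73, 0.28]), array([0.713, 0.268])]
(670, 88) [array([0.742, 0.443]), array([0.732, 0.439]), array([0.725, 0.436]), array([0.714, 0.432]), array([0.707, 0.429])]
(695, 118) [array([0.809, 0.409]), array([0.793, 0.408]), array([0.782, 0.407]), array([0.767, 0.406]), array([0.756, 0.405])]
(648, 155) [array([0.736, 0.322]), array([0.726, 0.327]), array([0.719, 0.331]), array([0.709, 0.337]), array([0.703, 0.341])]
(757, 132) [array([0.943, 0.419]), array([0.916, 0.417]), array([0.899, 0.416]), array([0.872, 0.414]), array([0.855, 0.412])]
```

The rack front is at x≈0.745 and the gripper body's furthest point is at 0.726, so the present yaw is clear and the fingers also avoid the crumpled paper. The half at wrist pixel (324,190) is centred.

>>> {"api": "move_arm", "payload": {
  "increments": [
    [0,0.002,0.05,0],
    [0,0,0.05,0],
    [0,0,0.05,0],
    [0,0,0.025,0],
    [0,0,0.01,0],
    [0,0,0,0]
  ]
}}

```text
time_s: 38.5
ee_pos: [0.6314, 0.328, 0.0122]
eef_rot: [3.142, 0.0, 1.83]
force: [0.3, 0.3, 0.0]
grip_width: 0.0942
grip_force: 0.0
```

>>> {"api": "move_arm", "payload": {
  "increments": [
    [0,0,0,0],
    [0,0,0,0],
    [0,0,0,0],
    [0,0,0,0],
    [0,0,0,0],
    [0,0,0,0]
  ],
  "grip": 0
}}

```text
time_s: 39.25
ee_pos: [0.6314, 0.3281, 0.0122]
eef_rot: [3.141, -0.0, 1.831]
force: [1.1, 0.9, 0.6]
grip_width: 0.049
grip_force: 25.0
```

>>> {"api": "move_arm", "payload": {
  "increments": [
    [0,0,-0.05,0],
    [0,0,-0.05,0],
    [0,0,-0.05,0],
    [0,0,-0.04,0],
    [0,0,0,0]
  ]
}}

```text
time_s: 39.88
ee_pos: [0.6322, 0.3285, 0.2058]
eef_rot: [3.136, -0.001, 1.831]
force: [-0.3, -0.0, -1.2]
grip_width: 0.0487
grip_force: 25.0
```

```bash
python3 -c "
from h import *
wall(-.0805,.195)"
```

```text
tool shift [-0.5755 -0.2987  0.0085] turn 0.454 yaw now 1.831 t 39.875
```

>>> {"api": "move_arm", "payload": {
  "increments": [
    [-0.0443,-0.023,0,0],
    [-0.0443,-0.023,0,0],
    [-0.0443,-0.023,0,0],
    [-0.0443,-0.023,0,0],
    [-0.0443,-0.023,0,0],
    [-0.0443,-0.023,0,0],
    [-0.0443,-0.023,0,0],
    [-0.0443,-0.023,0,0],
    [-0.0443,-0.023,0,0],
    [-0.0443,-0.023,0,0],
    [-0.0443,-0.023,0,0],
    [-0.0443,-0.023,0,0],
    [-0.0443,-0.023,0,0],
    [0,0,0,0.151],
    [0,0,0,0.151],
    [0,0,0,0.151],
    [0,0,0,0],
    [0,0,0,0]
  ]
}}

```text
time_s: 42.12
ee_pos: [0.4902, -0.3052, 0.2014]
eef_rot: [-3.141, -0.0, 1.381]
force: [0.4, 0.5, -0.8]
grip_width: 0.0489
grip_force: 25.0
```

```bash
python3 -c "
from h import *
wall(-.0805,.060)
i=cams.camera('wrist');cv2.imwrite('pics/w11.png',cv2.resize(i[0:300,200:440],None,fx=2,fy=2))"
```

```text
tool shift [0.0009 0.0013 0.1414] turn 0.004 yaw now 1.381 t 42.125
```

View pics/w11.png

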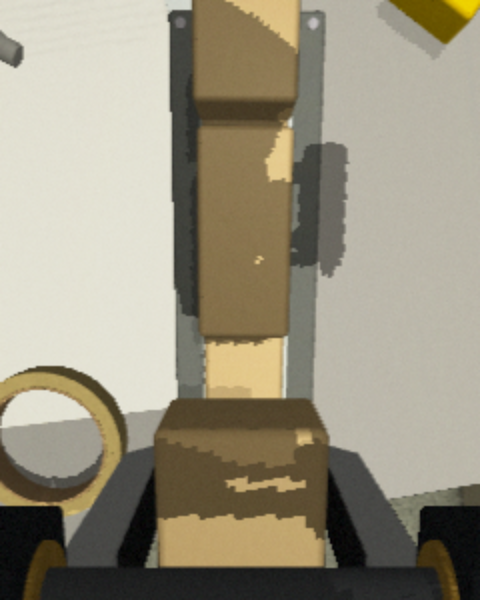

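```bash
python3 -c "
from h import *
o=telemetry.get_obs();u=np.array([np.cos(BY),np.sin(BY)]);v=np.array([-u[1],u[0]])
for p,z in (((322,167),.088),((322,62),.088),((301,165),.088),((344,165),.088),((299,64),.088),((346,64),.088),((323,50),.088),((320,215),.229)):
    w=px2w('wrist',[p],z)[0,:2]; print(p,((w-BC)@u).round(4),((w-BC)@v).round(4),'tool',((w-o['ee_pos'][:2])@u).round(4))"
```

```text
(322, 167) -0.0507 0.0003 tool 0.0308
(322, 62) 0.0472 0.0009 tool 0.1287
(301, 165) -0.0488 0.0215 tool 0.0327
(344, 165) -0.0486 -0.0218 tool 0.0329
(299, 64) 0.0454 0.0223 tool 0.1269
(346, 64) 0.0456 -0.0215 tool 0.1271
(323, 50) 0.0575 0.0 tool 0.1389
(320, 215) -0.0591 0.0022 tool 0.0224
```

The middle brick spans s≈-50…+48 mm and the first half starts at about +57.5 mm, so the gap on this side is clear. Lowering the last half; contact is expected near TCP z 0.060.

>>> {"api": "move_arm", "payload": {
  "increments": [
    [0,0.001,0.045,0.003],
    [0,0,0.045,0],
    [0,0,0.03,0],
    [0,0,0.012,0],
    [0,0,0.005,0],
    [0,0,0.0025,0],
    [0,0,0,0],
    [0,0,0,0]
  ]
}}

```text
time_s: 43.18
ee_pos: [0.4916, -0.3057, 0.0632]
eef_rot: [3.141, 0.0, 1.375]
force: [-1.1, 0.4, -0.2]
grip_width: 0.0489
grip_force: 25.0
```

```bash
python3 -c "
from h import *
wall(-.0805,.060)"
```

```text
tool shift [ 0.0012 -0.0004  0.0032] turn -0.002 yaw now 1.375 t 43.175
```

>>> {"api": "move_arm", "payload": {
  "increments": [
    [0.0005,0,0.0015,0],
    [0,0,0.001,0],
    [0,0,0,0],
    [0,0,0,0]
  ]
}}

```text
time_s: 43.68
ee_pos: [0.4915, -0.3051, 0.0601]
eef_rot: [3.142, -0.0, 1.375]
force: [-0.2, 1.3, 1.5]
grip_width: 0.049
grip_force: 25.0
```

>>> {"api": "move_arm", "payload": {
  "increments": [
    [0,0,0,0],
    [0,0,0,0],
    [0,0,0,0],
    [0,0,0,0]
  ],
  "grip": 1
}}

```text
time_s: 44.18
ee_pos: [0.4915, -0.3051, 0.06]
eef_rot: [-3.142, -0.0, 1.375]
force: [-0.0, -0.6, 0.4]
grip_width: 0.0855
grip_force: 0.0
```

>>> {"api": "move_arm", "payload": {
  "increments": [
    [0,0,-0.05,0],
    [0,0,-0.05,0],
    [0,0,-0.05,0],
    [0,0,-0.03,0],
    [0.05,-0.05,0,0],
    [0.05,-0.05,0,0],
    [0.05,-0.05,0,0],
    [0.05,-0.05,0,0],
    [0.05,-0.05,0,0],
    [0,0,0,0],
    [0,0,0,0]
  ]
}}

```text
time_s: 45.55
ee_pos: [0.3182, -0.0455, 0.2404]
eef_rot: [3.14, 0.0, 1.375]
force: [-0.7, -0.6, 0.7]
grip_width: 0.0938
grip_force: 0.0
```

```bash
python3 -c "
from h import *
a=cams.camera('top')[170:270,350:490];b=cams.camera('side')[230:350,250:390]
cv2.imwrite('pics/end.png',np.hstack([cv2.resize(a,(400,286)),cv2.resize(b,(334,286))]))"
```

```text
(no output)
```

View pics/end.png

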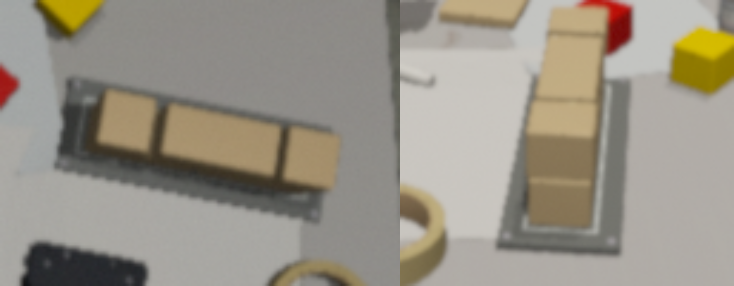

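The wall stands complete, flat and in line inside the outline: the top-course bricks show at crop pixels (128,120), (220,138) and (312,157), with narrow gaps. Handing in.

```bash
python3 -c "
from station import hand_in
print(hand_in())"
```

```text
the job is handed in; nothing more can be done
None
```

The wall is built as asked and handed in at about 46 s of the 128 s limit; the hand-in gave no verdict, but the last pictures show all five bricks flat and in line inside the outline, and the arm never went to the tile, the beaker or the jar.

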